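Lay two tea trays from the stock

TASK

Make up two tea trays. The dark wooden tray gets the green glass cup in the middle of its cork round, with the tea strainer hung in that cup's mouth, and the honey jar in the middle of its white round; the blue tray gets the amber glass cup in the middle of its cork round and the square sugar box in the middle of its white round. Everything stands upright, the glasses are never knocked over, and the black tea tin stays where it is.

Things in the scene. Friction and masses are not known exactly. Their poses are not given: they have to be found in the camera images.
- green_cup_mid (a point): Green glass cup, loose, standing upright: 62 mm outer diameter at the rim (60 at the foot), 75 mm high, 4 mm wall, so the mouth is 54 mm wide. The point is its centre, half-way up (37.5 mm above its underside); z is up.
- amber_cup_mid (a point): Amber (brown) glass cup, loose, the same shape and size as the green one: 62 mm diameter, 75 mm high. The point is its centre, 37.5 mm above its underside; z is up.
- strainer_knob (a point): Stainless tea strainer, loose, 69 mm high, standing on a fixed white dish (100 mm across, floor 6 mm up). Basket 38 mm in diameter; above it a flange 76 mm in diameter, 3 mm thick, underside 34 mm above the foot, that hangs on a cup's rim; on top an upright black knob, 18 mm diameter, 32 mm tall, to hold it by. Point: middle of the knob, 53 mm above the foot; z is up.
- honey_jar_mid (a point): Honey jar, loose: amber-gold round jar with white label and yellow cap, 51 mm diameter, 65 mm high. The point is its centre, 32.5 mm above its underside; z is up.
- sugar_box_mid (a point): Square sugar box, loose: white plastic with a red sliding lid, drawn shut, 58 x 58 mm and 46 mm high. The point is its centre, 23 mm above its underside; x and y are square to its sides, z is up.
- tea_tin_mid (a point): Black painted round tea tin with a brass band, 55 mm diameter, 70 mm high, loose; belongs to neither tray and stays where it is. The point is its centre, 35 mm above its underside.
- walnut_tray: Dark brown wooden tray, fixed, 240 mm long (its x), 130 mm wide (its y); floor top 8 mm, rim top 16 mm above the table. Two rounds of 88 mm diameter are inlaid flush: a brown cork one centred at x = +55 mm, y = 0, a white one at x = -55 mm, y = 0. The point is the middle of its underside, on the table top; z is up.
- blue_tray: Blue painted tray, fixed to the table, of the same size and layout as the wooden one: 240 mm long (its x), 130 mm wide (its y), floor top 8 mm and rim top 16 mm above the table; cork round of 88 mm diameter centred at x = +55 mm, y = 0, white round at x = -55 mm, y = 0. The point is the middle of its underside; z is up.
There are look-alikes about, which are no part of the job. What is shaped like the part that bears sugar_box_mid but pink is not meant.

How it is judged:
By the outcome, as a careful person would: the job done as asked, in the order asked, and still so for the second after the job is handed in, with the robot touching nothing.
It also fails if it takes over 128 s, if anything falls off the work surface, if the arm or the gripper's body presses on something with over 40 N, if the wrist force passes 120 N, or if a joint passes its speed limit or range.

ROBOT

A 6-joint arm with a two-finger parallel gripper is mounted at the origin on the work surface. World frame = base frame: x ahead of the robot, y to its left, z up, the work surface at z = 0. Lengths are in mm, angles in degrees, forces in N, time in s.
With the tool pointing down it reaches from about 300 to 850 mm from the base axis. Payload 4.2 kg.
Tool frame: the origin (TCP) lies between the finger pads; the fingertips stand 19 mm ahead of it and the grasp point (between the pads) is the TCP (env.tips_ahead is the distance from the TCP to the fingertips, in mm); z points along the fingers, y is the direction in which the jaws open and shut (so a half turn about z gives the same grasp; the last joint's range is limited). The gripper opens to 91 mm and grips with 3 to 60 N. Pads are 32 mm wide; open, the fingers measure 118 mm over their backs; the gripper's body (76 mm by 178 mm) begins 60 mm behind the grasp point.
Start: joints at [-72.995, 18.312, 89.639, -0, 72.044, -1.146], TCP at [179.131, -546.4, 232.976] pointing down, gripper open.
Joint ranges: [-177.97, 177.97], [-48.28, 115.42], [12.27, 149.76], [-77.06, 257.06], [2.81, 150.46], [-146.56, 146.56]. Speed limits (degrees/s): [147.25, 147.25, 180, 180, 180, 180].

INTERFACE

Orientations are given as [roll, pitch, yaw] about the fixed x, y, z axes, in that order (R = Rz(yaw) Ry(pitch) Rx(roll)).
In Python, from workcell import telemetry, viewer, job_done, env gives the robot as it stands. The module is installed in compiled form; this text tells all that it offers.
- The arm moves only by the shell command python3 -m jog 'ROWS' [FORCE]. ROWS is JSON, a list of rows, each a list of 3 entries, a list of its own where there are three numbers: the shift along the tool's x, y, z in cm, then the turn about the tool's z in degrees, then the opening, from 0 (shut) to 1 (fully open). A call has 1 to 10 rows; each row shifts and turns the pose as measured when the row begins, along the tool's axes as they then stand; what a row does not reach is not made up. A row lasts 1/8 s, in which the tool goes at most 62.5 mm and 10.7 degrees, less where a joint would pass 70% of its speed; a pose out of reach is approached as far as the arm can. A call is refused whole if a number of a shift passes 6.25 or a number of a turn 10.7, either way. A call with a gripper value outside its range is refused whole. The fingers move at their own pace and stop on an object; FORCE is the grip in N (left out, the last holds). Time passes only in rows, so rows that do not move let the fingers close. It gives the time, the measured TCP pose, the force and the opening at its end, in the units of the state.
- telemetry.state(): the state, without advancing time (a new reading comes with each control period).
- viewer.grab_frame(name): name is "scene" or "side" or "wrist"; returns a dict with "color" (420x560x3 uint8, red, green, blue), "K" (3x3 intrinsics, pixels), "rvec" (rotation vector, rad) and "tvec" (3), from world to camera coordinates, as OpenCV has them. Camera axes: x right, y down, z forward; pixel columns grow to the right and rows downward; lengths in mm; the calibration is good to about 2 mm. A picture is of the moment at which its call begins. There is no depth.
- job_done(): hands the job in, once; it reports no verdict.
The state is a dict: "time_s": time; "qpos": joint angles; "qvel": joint speeds; "effort": joint torques, N m; "ee_pos": TCP position; "ee_rot": TCP orientation; "force": force on the tool from outside, world axes, zero at the start; "torque": the same for the moment, N m; "gripper_width": finger opening in mm.
Only numpy, scipy, OpenCV 4.12 (cv2) and the standard library are available. Lean on these libraries where they do the work, as an engineer would, in place of code of your own. Each camera call takes 0.05 s, during which the arm holds its last target. There are 200 camera calls.

## Working session

There is one attempt and no reset: what is moved stays moved. The work goes in short steps, Python scripts to look and compute and a shell command to move; the robot and the scene stay as the last step left them, time stands still between calls to the robot, and variables do not carry over. Pictures are saved under pics/ and viewed, about 12 in all and at most 16, crops included, and the job is handed in when it is done.

```bash
mkdir -p pics; cat > h.py <<'E'
import numpy as np, cv2
from workcell import telemetry, viewer, env
def grab(n,f):
    d=viewer.grab_frame(n); cv2.imwrite(f'pics/{f}.png',d['color'][:,:,::-1]); np.savez(f'pics/{f}.npz',**d); return d
def pt(d,u,v,z):
    K=np.array(d['K']);R=cv2.Rodrigues(np.array(d['rvec'],float))[0];t=np.array(d['tvec'],float).ravel()
    r=R.T@np.linalg.inv(K)@[u,v,1];c=-R.T@t;return c+r*(z-c[2])/r[2]
def px(d,p):
    return cv2.projectPoints(np.array([p],float),np.array(d['rvec'],float),np.array(d['tvec'],float),np.array(d['K'],float),None)[0].ravel()
E
python3 - <<'E'
from h import *
for n in ['scene','side']:
    d=grab(n,n+'0');R=cv2.Rodrigues(d['rvec'])[0];print(n,-R.T@np.ravel(d['tvec']),R[2])
print(telemetry.state())
E
```

```text
scene [1062.82470836 -302.93330043  763.16951084] [-0.60003975  0.32562122 -0.73070043]
side [343.35018217 718.5839423  953.17283374] [ 0.12051896 -0.62718512 -0.76948944]
{'time_s': 0.1, 'qpos': array([-7.29947034e+01,  1.83472079e+01,  8.96969219e+01, -7.40851185e-04,
        7.20447396e+01, -1.14576348e+00]), 'qvel': array([-0.03653879,  0.04187584, -0.15442443,  0.04774169, -0.0234507 ,
        0.07223787]), 'effort': array([ 1.20993023e-03, -4.13331735e+01, -2.32509881e+01,  7.29811960e-02,
        4.21923527e-02, -6.84786278e-05]), 'ee_pos': array([ 179.0053566 , -545.99833144,  232.22895813]), 'ee_rot': array([-1.79911134e+02, -1.07276002e-03,  1.81512881e+01]), 'force': array([ 1.28586183, -0.76441861, -0.39788478]), 'torque': array([-0.00800431,  0.0192971 ,  0.06696513]), 'gripper_width': 91.51240864580221}
```

View pics/scene0.png

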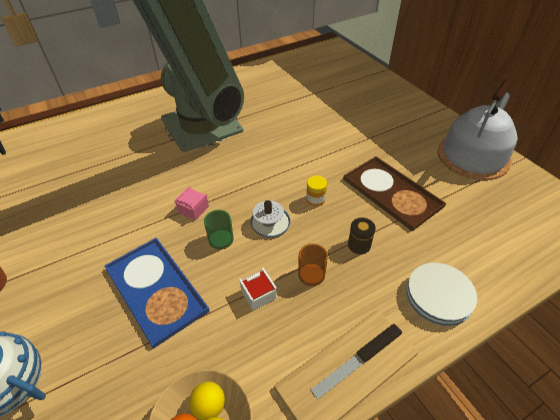

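View pics/side0.png

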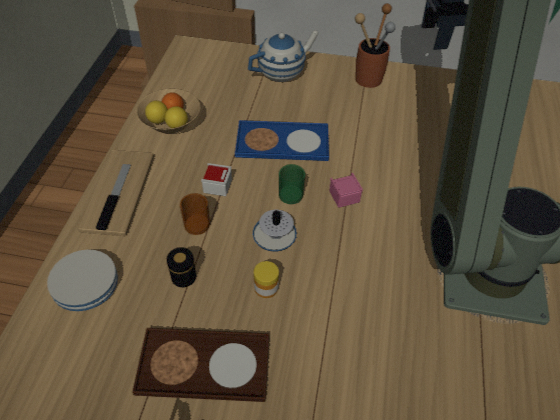

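Both views show the same layout. In the scene view:
- Sugar box: white and red at (258,288). The pink look-alike is at (191,204).
- Cups: green at (219,229), amber at (313,264).
- Honey jar: yellow cap at (317,190). The black tin at (361,235) stays put.
- Strainer at (268,215).
- Trays: walnut near (393,192), blue near (157,290).

I'll enlarge both views to check these.

```bash
python3 - <<'E'
import cv2
a=cv2.imread('pics/scene0.png')[150:350,100:450];cv2.imwrite('pics/c1.png',cv2.resize(a,(787,450),interpolation=cv2.INTER_CUBIC))
a=cv2.imread('pics/side0.png')[110:405,125:375];cv2.imwrite('pics/c2.png',cv2.resize(a,(500,590),interpolation=cv2.INTER_CUBIC))
E
```

```text
(no output)
```

View pics/c1.png

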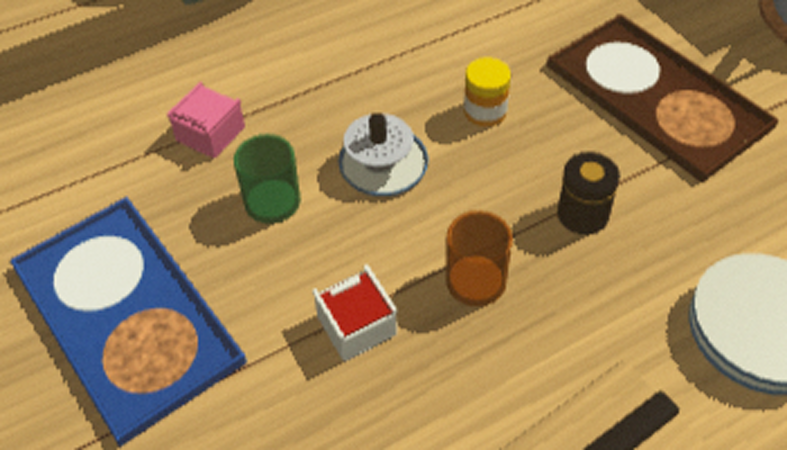

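View pics/c2.png

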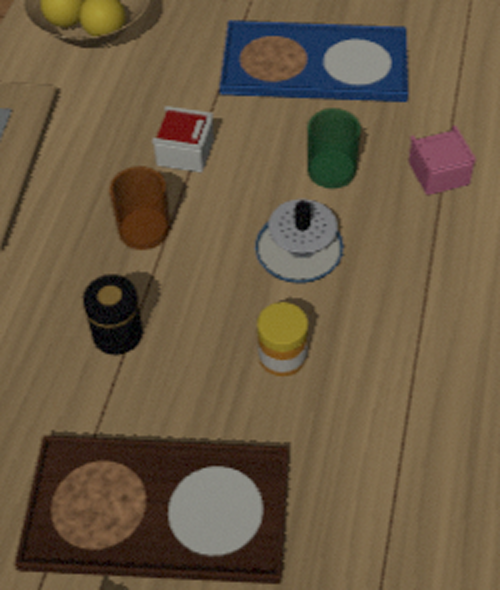

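c1 shows, at the tops: green rim (265,152), amber rim (478,232), honey cap (488,76), knob (378,118), red lid (356,305) and tin (592,172). c2 shows the same objects, and the pink box carries no red lid in either crop, so it's the decoy.

```bash
python3 - <<'E'
from h import *
a=dict(np.load('pics/scene0.npz'));b=dict(np.load('pics/side0.npz'))
P=dict(green=(265,152,334,127,75),amber=(478,232,139,185,75),honey=(488,76,283,326,65),knob=(378,116,303,204,75),sugar=(356,303,183,127,46),tin=(592,172,110,295,70),
wc=(696,118,99,505,8),ww=(623,67,216,511,8),bc=(151,350,274,58,8),bw=(99,273,358,62,8),pink=(205,103,440,145,46))
for k,(u,v,s,t,z) in P.items():
    print(k,pt(a,100+u/2.2486,150+v/2.25,z)[:2].round(1),pt(b,125+s/2,110+t/2,z)[:2].round(1))
q=[pt(a,100+u/2.2486,150+v/2.25,46)[:2] for u,v in [(316,293),(367,268),(396,314),(345,338)]]
print(np.round(q,1))
for i in range(4):
    e=q[(i+1)%4]-q[i];print(np.hypot(*e).round(1),np.degrees(np.arctan2(e[1],e[0])).round(1))
E
```

```text
green [ 459.7 -134.1] [ 463.8 -132.1]
amber [652.8  -1.2] [656.5  -1.1]
honey [472.5 128.6] [466.1 140.1]
knob [473.3 -10.6] [476.1 -11.4]
sugar [ 647.  -128.8] [ 642.5 -123.1]
tin [644.7 139.2] [644.  142.5]
wc [602.6 330.9] [601.3 334.1]
ww [493.6 313.2] [492.6 317.7]
bc [ 574.2 -308.8] [ 572.1 -304.5]
bw [ 465.6 -326.1] [ 463.2 -319.8]
pink [ 333.1 -155.7] [ 341.4 -157. ]
[[ 618.9 -156. ]
 [ 618.2 -102.1]
 [ 675.5 -102.6]
 [ 674.1 -154. ]]
54.0 90.8
57.3 -0.6
51.4 -91.5
55.3 -177.9
```

```bash
python3 -m jog '[[[0,0,0],9,1],[[0,0,0],9.1,1],[[3.1,-4.5,0],0,1],[[3.1,-4.5,0],0,1],[[3.1,-4.5,0],0,1],[[3.1,-4.5,0],0,1],[[3.1,-4.5,0],0,1],[[3.1,-4.5,0],0,1],[[3.1,-4.5,0],0,1],[[0,0,0],0,1]]' 25; python3 -m jog '[[[3.1,-4.5,0],0,1],[[3.1,-4.5,0],0,1],[[0,0,0],0,1],[[0,0,0],0,1]]'
python3 -c "
from h import *
d=grab('wrist','w1');R=cv2.Rodrigues(d['rvec'])[0];print(-R.T@np.ravel(d['tvec']),R)"
```

```text
time_s: 1.35
ee_pos: [404.6, -223.3, 229.0]
ee_rot: [-179.6, 0.2, -0.7]
force: [-0.4, -1.3, 0.6]
gripper_width: 90.8
time_s: 1.85
ee_pos: [467.5, -135.6, 228.3]
ee_rot: [-179.7, 0.3, -0.9]
force: [-0.6, -0.4, -0.3]
gripper_width: 91.0
[ 533.39113645 -137.42029946  378.9320023 ] [[-0.01572312 -0.99986672 -0.00439661]
 [-0.97045343  0.01420144  0.2408702 ]
 [-0.24077565  0.00805393 -0.97054738]]
```

View pics/w1.png

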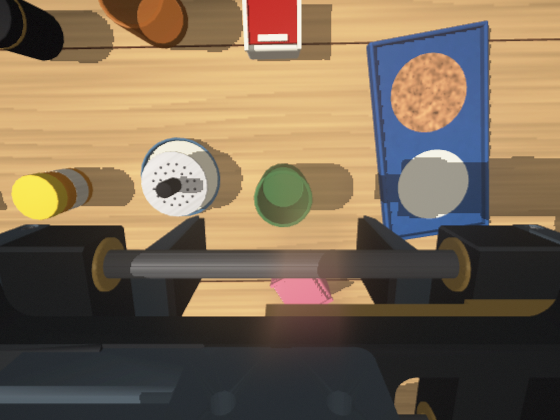

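w1 shows the green rim centre at about (283,196), strainer flange (175,182), knob top (167,188), honey cap (38,197), blue cork (429,92) and blue white round (433,184).

```bash
python3 -c "
from h import *
d=dict(np.load('pics/w1.npz'))
for n,u,v,z in [('green',283,196,75),('flange',176,182,43),('knob',167,188,75),('honey',38,197,65),('bc',429,92,8),('bw',433,184,8)]: print(n,pt(d,u,v,z).round(1))
print(px(d,[461,-133,75]),px(d,[461+31,-133,75]),px(d,[461-31,-133,75]),px(d,[461,-164,75]))"
```

```text
green [ 466.3 -137.3   75. ]
flange [477.4 -15.6  43. ]
knob [476.6 -17.2  75. ]
honey [466.9 127.4  65. ]
bc [ 573.4 -309.6    8. ]
bw [ 464.1 -325.9    8. ]
[278.94311864 200.99813741] [278.4202072  171.46481852] [279.44162926 229.15333135] [308.59878175 200.57469501]
```

```bash
python3 -m jog '[[[-0.1,0,3],0.45,1],[[-0.1,0,3],0.45,1],[[0,0,3],0,1],[[0,0,3],0,1],[[0,0,3],0,1],[[0,0,2.5],0,1],[[0,0,0],0,1],[[0,0,0],0,1]]' 25; python3 -c "
from h import *
grab('wrist','w2')"
```

```text
time_s: 2.9
ee_pos: [459.8, -147.5, 50.8]
ee_rot: [-179.9, 0.2, -2.9]
force: [1.1, -0.3, 0.9]
gripper_width: 91.1
```

View pics/w2.png

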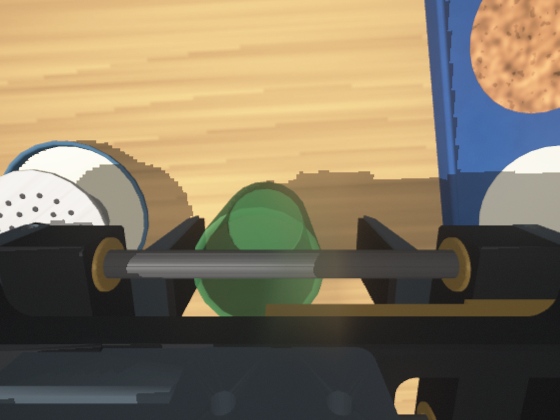

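w2 shows the cup between the fingers, centred near column 258 against a jaw middle of about 282. The tool drifted about 12 mm in y, so I'll correct that before closing.

```bash
python3 -m jog '[[[0.25,-0.6,0],-1.5,1],[[0.25,-0.6,0],-1.4,1],[[0,0,0],0,1],[[0,0,0],0,1],[[0,0,0],0,1]]' 25; python3 -m jog '[[[0,0,0],0,0.9]]'
```

```text
time_s: 3.58
ee_pos: [467.2, -134.9, 53.3]
ee_rot: [180.0, -0.1, 0.2]
force: [-0.5, -0.4, 0.1]
gripper_width: 91.0
time_s: 3.7
ee_pos: [467.1, -135.0, 53.3]
ee_rot: [180.0, -0.1, 0.2]
force: [-0.6, -0.0, 0.7]
gripper_width: 84.1
```

```bash
python3 -m jog '[[[-0.1,0,0],0,0.75],[[0,0,0],0,0.5],[[0,0,0],0,0.5],[[0,0,0],0,0.5],[[0,0,0],0,0.5]]' 20;  python3 -m jog '[[[0,0,-2],0,0.5],[[0,0,-3],0,0.5],[[0,0,-3],0,0.5],[[0,0,-3],0,0.5],[[0,0,-3],0,0.5],[[0,0,0],0,0.5],[[0,0,0],0,0.5]]'; python3 -c "
from h import *
grab('wrist','w3')"
```

```text
time_s: 4.32
ee_pos: [466.2, -135.4, 53.3]
ee_rot: [180.0, -0.1, 0.2]
force: [0.4, 0.0, -0.1]
gripper_width: 61.2
time_s: 5.2
ee_pos: [462.1, -133.4, 192.7]
ee_rot: [-179.8, 0.5, 0.2]
force: [-0.9, -0.3, -2.1]
gripper_width: 61.0
```

View pics/w3.png

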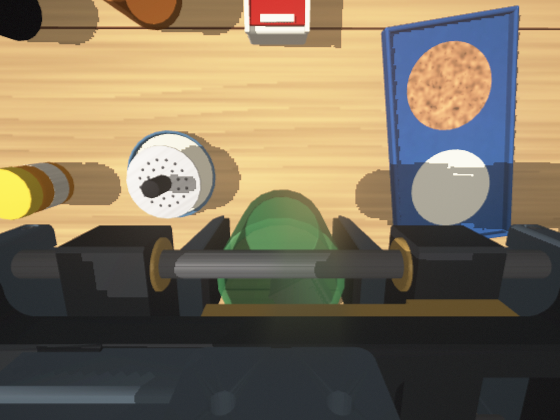

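w3 shows the green cup held squarely between the pads, with everything else undisturbed.

```bash
python3 -c "
from h import *
a=dict(np.load('pics/scene0.npz'))
for u,v,z in [(475,160,0),(440,150,0),(495,110,100),(505,95,150),(450,130,60),(480,100,200)]: print(u,v,z,pt(a,u,v,z).round())"
python3 -m jog '[[[1.0,-4.5,0],0,0.5],[[1.2,-4.6,0],0,0.5],[[1.2,-4.6,0],0,0.5],[[1.2,-4.6,0],0,0.5],[[1.2,-4.6,0],0,0.5],[[1.2,-4.6,0],0,0.5],[[1.2,-4.6,0],0,0.5],[[1.2,-4.6,0],0,0.5],[[0,0,0],0,0.5],[[0,0,0],0,0.5]]'
```

```text
475 160 0 [564. 614.   0.]
440 150 0 [480. 561.   0.]
495 110 100 [504. 713. 100.]
505 95 150 [510. 718. 150.]
450 130 60 [475. 583.  60.]
480 100 200 [539. 563. 200.]
time_s: 6.5
ee_pos: [551.6, 243.4, 174.0]
ee_rot: [179.9, 2.1, 0.0]
force: [0.5, -0.4, -1.5]
gripper_width: 61.3
```

```bash
python3 -m jog '[[[1,-2.2,-0.5],0,0.5],[[1,-2.2,-0.5],0,0.5],[[1,-2,-0.5],0,0.5],[[0.8,-1.8,0],0,0.5],[[0,0,0],0,0.5],[[0,0,0],0,0.5],[[0,0,0],0,0.5]]';python3 -c "
from h import *
grab('wrist','w4');print(telemetry.state()['ee_rot'])"
```

```text
time_s: 7.38
ee_pos: [588.5, 316.4, 183.1]
ee_rot: [179.4, 2.8, -0.5]
force: [-0.5, 0.7, -2.1]
gripper_width: 61.5
[179.40389967   2.74954093  -0.53762038]
```

View pics/w4.png

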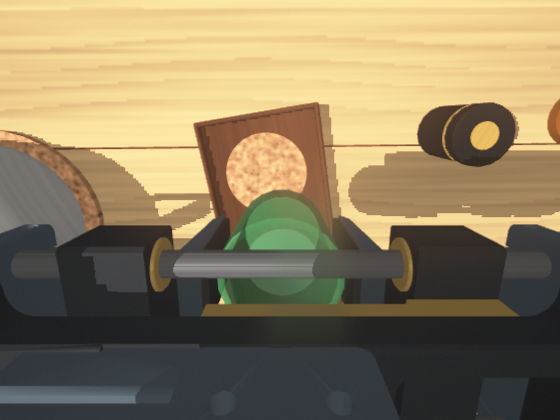

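w4 shows the walnut cork round at about (267,174), the cup held above it, the tin at (470,135) and the kettle well off to the left.

```bash
python3 -c "
from h import *
d=dict(np.load('pics/w4.npz'))
print(pt(d,267,174,8),pt(d,486,135,70)); print(px(d,[602,330,8]),px(d,[646,330,8]),px(d,[602,374,8]))"
python3 -m jog '[[[0.5,-0.6,1.5],0,0.5],[[0.5,-0.5,1.5],0,0.5],[[0.1,0,1.5],0,0.5],[[0,0,1.5],0,0.5],[[0,0,1.5],0,0.5],[[0,0,0],0,0.5],[[0,0,0],0,0.5]]'
```

```text
[600.09126482 329.40324037   8.        ] [643.61055786 138.40382952  70.        ]
[266.41531762 172.27948904] [265.48122968 130.84590837] [226.06639315 172.70538214]
time_s: 8.3
ee_pos: [595.4, 326.2, 100.5]
ee_rot: [179.3, 2.9, -0.6]
force: [0.6, 0.8, -2.2]
gripper_width: 61.2
```

```bash
python3 -m jog '[[[-5,0,0],0,0.5],[[-5,0,0],0,0.5],[[0,0,0],0,0.5],[[0,0,0],0,0.5]]';python3 -m jog '[[[1,0,0],0,0.5],[[1,0,0],0,0.5],[[1,0,0],0,0.5],[[1,0,0],0,0.5],[[1,0,0],0,0.5],[[1,0,0],0,0.5],[[1,0,0],0,0.5],[[1,0,0],0,0.5],[[1,0,0],0,0.5],[[0,0,0],0,0.5]]'
```

```text
time_s: 8.8
ee_pos: [495.7, 328.2, 108.4]
ee_rot: [179.5, 2.5, -0.6]
force: [-0.5, 0.3, -1.5]
gripper_width: 61.2
time_s: 10.05
ee_pos: [596.5, 327.0, 103.9]
ee_rot: [179.6, 2.3, -0.7]
force: [0.0, 0.1, -2.5]
gripper_width: 61.4
```

```bash
python3 -m jog '[[[-6,0,0],0,0.5],[[-6,0,0],0,0.5],[[-6,0,0],0,0.5],[[0,0,0],0,0.5],[[0,0,0],0,0.5]]';python3 -m jog '[[[2,0,0],0,0.5],[[2,0,0],0,0.5],[[2,0,0],0,0.5],[[2,0,0],0,0.5],[[2,0,0],0,0.5],[[2,0,0],0,0.5],[[2,0,0],0,0.5],[[2,0,0],0,0.5],[[0,0,0],0,0.5]]'
```

```text
time_s: 10.68
ee_pos: [411.1, 329.0, 110.9]
ee_rot: [179.7, 2.4, -0.8]
force: [0.2, 0.6, -2.4]
gripper_width: 61.0
time_s: 11.8
ee_pos: [597.5, 324.2, 101.9]
ee_rot: [179.9, 1.7, -1.4]
force: [-0.0, -0.3, -2.4]
gripper_width: 61.0
```

```bash
python3 -m jog '[[[0.3,-0.3,1],-0.7,0.5],[[0.3,-0.3,1],-0.7,0.5],[[0,0,1],0,0.5],[[0,0,0.5],0,0.5],[[0,0,0],0,0.5],[[0,0,0],0,0.5]]'
```

```text
time_s: 12.55
ee_pos: [601.3, 330.1, 62.9]
ee_rot: [179.9, 1.9, 0.1]
force: [0.0, -1.0, -1.1]
gripper_width: 60.5
```

```bash
python3 -m jog '[[[0,0,0.1],0,0.5],[[0,0,0],0,0.72],[[0,0,0],0,0.78],[[0,0,0],0,0.95],[[0,0,0],0,0.95],[[0,0,0],0,0.95]]'; python3 -m jog '[[[0,0,-2],0,0.95],[[0,0,-2],0,0.95],[[0,0,-2],0,0.95],[[0,0,-2],0,0.95],[[-1,0,-2],0,0.95],[[-1,0,-2],0,0.95],[[-1,0,-1],0,0.95],[[0,0,0],0,0.95],[[0,0,0],0,0.95]]'; python3 -c "
from h import *
grab('wrist','w5')"
```

```text
time_s: 13.3
ee_pos: [602.6, 330.8, 64.5]
ee_rot: [180.0, 1.7, 0.1]
force: [0.7, 0.4, -0.1]
gripper_width: 87.2
time_s: 14.42
ee_pos: [572.9, 330.4, 199.2]
ee_rot: [179.9, 1.9, 0.2]
force: [0.7, -0.7, -0.1]
gripper_width: 86.3
```

View pics/w5.png

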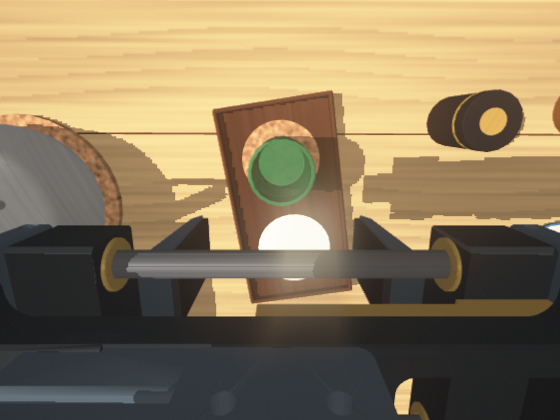

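w5 shows the cup upright on the cork: rim centre about (281.5,171.5), cork edges at columns 241 and 319 with its top at row 121, white round at (294,246).

```bash
python3 -c "
from h import *
d=dict(np.load('pics/w5.npz'))
print('rim',pt(d,281.5,171.5,83),pt(d,281.5,137.5,83),'cork',pt(d,241,158,8),pt(d,319,158,8),'top',pt(d,280,121,8),'white',pt(d,294,246,8), 'foot', pt(d,283,163,10))
g=d['color']
import cv2;cv2.imwrite('pics/w5c.png',cv2.resize(g[90:310,200:370,::-1],(510,660*600//660),interpolation=cv2.INTER_CUBIC))"
```

```text
rim [599.40351923 329.47186412  83.        ] [629.11146833 329.58509075  83.        ] cork [602.38857207 375.02207892   8.        ] [602.64714427 286.64911648   8.        ] top [642.91654799 330.9481789    8.        ] white [494.89000395 313.37231079   8.        ] foot [597.13405646 327.44011769  10.        ]
```

The cup stands within about 2 mm of the cork's centre at (599,330.5). Next is the strainer.

```bash
python3 -m jog '[[[-0.9,3.4,0],0,0.6],[[-0.9,3.4,0],0,0.6],[[-0.9,3.4,0],0,0.6],[[-0.9,3.4,0],0,0.6],[[-0.9,3.4,0],0,0.6],[[-0.9,3.4,0],0,0.6],[[-0.9,3.4,0],0,0.6],[[-0.9,3.4,0],0,0.6],[[-0.9,3.4,0],0,0.6],[[-0.9,3.4,0],0,0.6]]';python3 -m jog '[[[0,0,0],0,0.6],[[0,0,0],0,0.6]]'
```

```text
time_s: 15.72
ee_pos: [481.2, -19.7, 195.0]
ee_rot: [179.7, 2.6, 0.3]
force: [0.2, -0.6, -0.1]
gripper_width: 54.9
time_s: 15.98
ee_pos: [480.7, -21.1, 194.1]
ee_rot: [179.7, 2.7, 0.1]
force: [0.1, 0.2, 1.3]
gripper_width: 54.3
```

```bash
python3 -m jog '[[[2,0,0],0,0.6],[[2,0,0],0,0.6],[[2,0,0],0,0.6],[[2,0,0],0,0.6],[[2,0,0],0,0.6],[[2,0,0],0,0.6],[[2,0,0],0,0.6],[[2,0,0],0,0.6],[[0,0,0],0,0.6]]';python3 -m jog '[[[-6,0,0],0,0.6],[[-6,0,0],0,0.6],[[-5,0,0],0,0.6],[[0,0,0],0,0.6],[[0,0,0],0,0.6]]'; python3 -m jog '[[[0,0,2],0,0.6],[[0,0,2],0,0.6],[[0,0,2],0,0.6],[[0,0,0],0,0.6],[[0,0,0],0,0.6]]'; python3 -m jog '[[[0,0,-6],0,0.6],[[0,0,0],0,0.6],[[0,0,0],0,0.6]]'
```

```text
time_s: 17.1
ee_pos: [647.7, -8.3, 181.7]
ee_rot: [179.9, 3.0, 0.8]
force: [-0.4, -0.3, 0.4]
gripper_width: 54.9
time_s: 17.73
ee_pos: [469.9, -7.6, 188.0]
ee_rot: [179.9, 3.3, 1.1]
force: [0.2, -0.1, 0.1]
gripper_width: 54.8
time_s: 18.35
ee_pos: [472.8, -6.7, 127.2]
ee_rot: [179.9, 3.0, 1.2]
force: [0.1, 0.5, 0.5]
gripper_width: 55.0
time_s: 18.73
ee_pos: [477.7, -6.4, 190.1]
ee_rot: [179.9, 2.8, 1.2]
force: [0.2, 0.6, -0.2]
gripper_width: 54.4
```

```bash
for i in 1 ; do python3 -m jog '[[[0,0,6],0,0.6],[[0,0,0],0,0.6]]'|grep _; python3 -m jog '[[[0,0,-6],0,0.6],[[0,0,0],0,0.6]]'|grep _; python3 -m jog '[[[0,0,6],0,0.6],[[0,0,0],0,0.6]]'|grep _; python3 -m jog '[[[0,0,-6],0,0.6],[[0,0,0],0,0.6]]'|grep _; python3 -m jog '[[[0,0,0],0,0.6],[[0,0,0],0,0.6],[[0,0,0],0,0.6],[[0,0,0],0,0.6],[[0,0,0],0,0.6],[[0,0,0],0,0.6]]'|grep _;  done
```

```text
time_s: 18.98
ee_pos: [475.1, -6.5, 129.3]
ee_rot: [179.9, 2.7, 1.2]
gripper_width: 54.5
time_s: 19.23
ee_pos: [479.7, -6.4, 192.9]
ee_rot: [179.9, 2.6, 1.2]
gripper_width: 54.7
time_s: 19.48
ee_pos: [479.2, -6.6, 135.1]
ee_rot: [179.9, 2.2, 1.2]
gripper_width: 54.8
time_s: 19.73
ee_pos: [483.8, -6.5, 200.5]
ee_rot: [179.9, 2.0, 1.2]
gripper_width: 54.7
time_s: 20.48
ee_pos: [483.4, -6.5, 200.9]
ee_rot: [179.9, 2.0, 1.2]
gripper_width: 54.8
```

Fast vertical strokes reduce the pitch tilt by about 0.4° a cycle, so I'll repeat them.

```bash
python3 -m jog '[[[0,0,6],0,0.6],[[0,0,0],0,0.6],[[0,0,-6],0,0.6],[[0,0,0],0,0.6],[[0,0,6],0,0.6],[[0,0,0],0,0.6],[[0,0,-6],0,0.6],[[0,0,0],0,0.6]]'|grep _; python3 -m jog '[[[0,0,6],0,0.6],[[0,0,0],0,0.6],[[0,0,-6],0,0.6],[[0,0,0],0,0.6],[[0,0,6],0,0.6],[[0,0,0],0,0.6],[[0,0,-6],0,0.6],[[0,0,0],0,0.6]]'|grep _;  python3 -c "
from h import *
grab('wrist','w6')"
```

```text
time_s: 21.48
ee_pos: [490.8, -6.7, 214.4]
ee_rot: [179.9, 0.9, 1.2]
gripper_width: 54.5
time_s: 22.48
ee_pos: [499.8, -6.9, 235.0]
ee_rot: [179.8, -0.7, 1.2]
gripper_width: 54.5
```

View pics/w6.png

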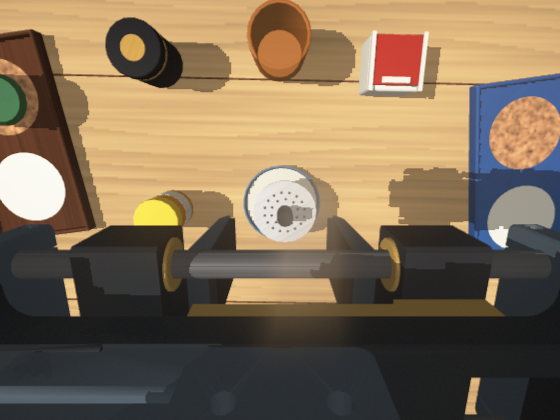

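w6 shows the flange centre at (284,210), knob top (285,215), honey cap (159,217), amber rim (279,34) and red lid (398,60).

```bash
python3 -c "
from h import *
d=dict(np.load('pics/w6.npz'))
for n,u,v,z in [('flange',284.5,210,43),('knob',285,214,75),('honey',159,215,65),('amber',279,32,75),('sugar',399,60,46),('s1',375,36,46),('s2',427,33,46),('s3',424,92,46),('s4',367,94,46),('bc',525,132,8),('bw',521,216,8)]: print(n,pt(d,u,v,z).round(1))"
```

```text
flange [476.9 -12.7  43. ]
knob [480.4 -12.6  75. ]
honey [473.9 127.3  65. ]
amber [658.4  -2.7  75. ]
sugar [ 643.3 -129.7   46. ]
s1 [ 665.7 -102.2   46. ]
s2 [ 669.8 -156.    46. ]
s3 [ 612.  -160.2   46. ]
s4 [608.6 -98.8  46. ]
bc [ 573.5 -308.7    8. ]
bw [ 466.2 -325.3    8. ]
```

```bash
python3 -m jog '[[[-1.1,0.3,4],0.6,0.6],[[-1.1,0.3,4],0.6,0.6],[[0,0,4],0,0.6],[[0,0,1],0,0.6],[[0,0,0],0,0.6],[[0,0,0],0,0.6]]'
```

```text
time_s: 23.28
ee_pos: [481.1, -14.0, 105.5]
ee_rot: [179.8, -1.0, -0.0]
force: [0.3, 0.3, -0.1]
gripper_width: 54.4
```

```bash
python3 -m jog '[[[-0.3,-0.1,1.5],0,0.6],[[-0.1,0,1.5],0,0.6],[[0,0,1],0,0.6],[[0,0,0],0,0.6],[[0,0,0],0,0.6]]'; python3 -c "
from h import *
grab('wrist','w7');import cv2
g=cv2.imread('pics/w7.png')[150:330,150:420];cv2.imwrite('pics/w7c.png',cv2.resize(g,None,fx=2.5,fy=2.5))"
```

```text
time_s: 23.9
ee_pos: [483.3, -13.2, 70.5]
ee_rot: [179.7, -1.8, -0.0]
force: [0.8, 0.8, 0.2]
gripper_width: 54.9
```

View pics/w7c.png

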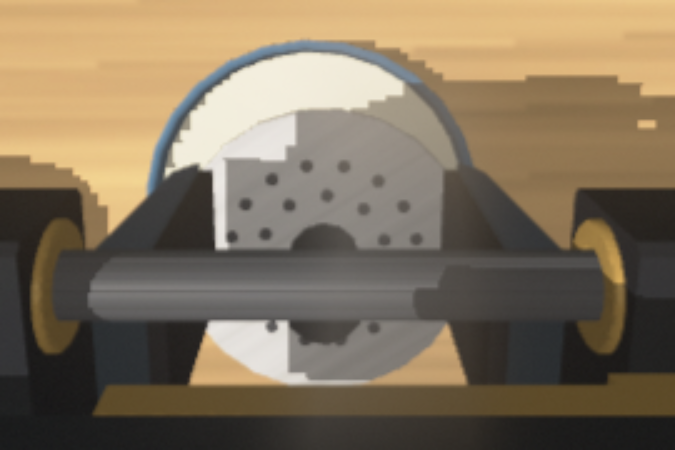

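w7 shows the knob between the open fingers, nearly centred in y and about 5 mm back in x. I'll shift and close.

```bash
python3 -m jog '[[[-0.5,0,0.4],0,0.6],[[0,0,0],0,0.6],[[0,0,0],0,0.35],[[0,0,0],0,0.1],[[0,0,0],0,0.1],[[0,0,0],0,0.1]]' 25; python3 -m jog '[[[0,0,-3],0,0.1],[[0,0,-3],0,0.1],[[0,0,-3],0,0.1],[[0,0,-3],0,0.1],[[0,0,0],0,0.1],[[0,0,0],0,0.1]]'
```

```text
time_s: 24.7
ee_pos: [478.5, -13.2, 66.8]
ee_rot: [179.7, -1.9, -0.0]
force: [0.8, 2.0, -2.0]
gripper_width: 17.5
time_s: 25.45
ee_pos: [472.5, -12.5, 187.4]
ee_rot: [179.8, -1.5, -0.0]
force: [0.1, 0.5, -0.7]
gripper_width: 17.4
```

```bash
python3 -m jog '[[[1.2,-3.3,-0.2],0,0.1],[[1.2,-3.3,-0.2],0,0.1],[[1.2,-3.3,-0.2],0,0.1],[[1.2,-3.3,-0.2],0,0.1],[[1.2,-3.3,-0.2],0,0.1],[[1.2,-3.3,-0.2],0,0.1],[[1.2,-3.3,-0.2],0,0.1],[[1.2,-3.3,-0.2],0,0.1],[[1.2,-3.3,-0.2],0,0.1]]'; python3 -m jog '[[[0,0,0],0,0.1],[[0,0,0],0,0.1],[[0,0,0],0,0.1]]'
```

```text
time_s: 26.58
ee_pos: [576.5, 289.5, 186.8]
ee_rot: [179.2, 0.2, -0.3]
force: [0.1, -0.6, -1.0]
gripper_width: 17.2
time_s: 26.95
ee_pos: [575.0, 289.6, 181.4]
ee_rot: [179.0, 0.6, -0.1]
force: [0.0, 0.9, -0.2]
gripper_width: 17.3
```

```bash
python3 -m jog '[[[1.3,-2,0],0,0.1],[[1.2,-2,0],0,0.1],[[0,0,0],0,0.1],[[0,0,0],0,0.1],[[0,0,0],0,0.1]]'; python3 -c "
from h import *
grab('wrist','w8');grab('side','side8')
a=cv2.imread('pics/w8.png')[80:340,100:460];b=cv2.imread('pics/side8.png')[280:420,120:290]
a=cv2.resize(a,(415,300));b=cv2.resize(b,(364,300));cv2.imwrite('pics/w8c.png',np.hstack([a,b]))"
```

```text
time_s: 27.58
ee_pos: [599.0, 324.6, 180.4]
ee_rot: [178.8, 0.8, -0.4]
force: [0.8, -0.6, -0.6]
gripper_width: 17.3
```

View pics/w8c.png

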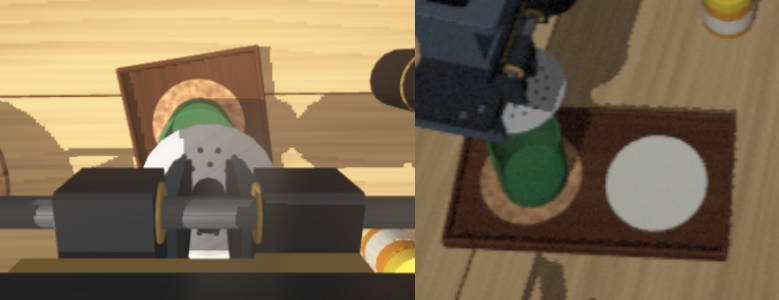

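w8 shows the strainer hanging from the knob above the cup, close to concentric with it. Lowering in steps.

```bash
python3 -m jog '[[[0.3,-0.5,1],0,0.1],[[0,0,1],0,0.1],[[0,0,0],0,0.1],[[0,0,0],0,0.1]]'
```

```text
time_s: 28.18
ee_pos: [601.6, 329.1, 158.4]
ee_rot: [178.8, 0.8, -0.4]
force: [0.0, 0.0, -0.9]
gripper_width: 17.2
```

```bash
python3 -m jog '[[[0,-0.05,1],0,0.1],[[0,0,1],0,0.1],[[0,0,1],0,0.1],[[0,0,0.6],0,0.1],[[0,0,0],0,0.1],[[0,0,0],0,0.1]]'
```

```text
time_s: 28.92
ee_pos: [600.9, 328.8, 119.5]
ee_rot: [178.8, 0.9, -0.4]
force: [-0.4, 0.1, -1.4]
gripper_width: 17.6
```

```bash
python3 -m jog '[[[0.05,-0.05,0.4],0,0.1],[[0,0,0.4],0,0.1],[[0,0,0],0,0.1],[[0,0,0],0,0.1]]'; python3 -c "
from h import *
grab('side','side9');grab('scene','sc9')
a=cv2.imread('pics/sc9.png')[120:260,310:470];b=cv2.imread('pics/side9.png')[280:420,120:290]
a=cv2.resize(a,(400,350));b=cv2.resize(b,(364,350));cv2.imwrite('pics/c9.png',np.hstack([a,b]))"
```

```text
time_s: 29.42
ee_pos: [601.7, 329.4, 111.7]
ee_rot: [178.8, 0.8, -0.4]
force: [0.4, -0.8, -1.0]
gripper_width: 17.3
```

View pics/c9.png

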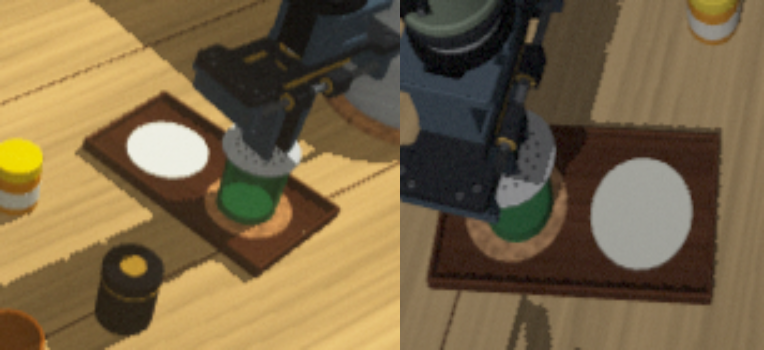

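c9 shows the basket inside the green cup with the flange just above its rim. Lower a touch, release and rise.

```bash
python3 -m jog '[[[0,0,0.15],0,0.1],[[0,0,0],0,0.1],[[0,0,0],0,0.25],[[0,0,0],0,0.35],[[0,0,0],0,0.5],[[0,0,0],0,0.5]]'; python3 -m jog '[[[0,0,-2],0,0.5],[[0,0,-2],0,0.5],[[0,0,-2],0,0.5],[[0,0,-3],0,0.5],[[0,0,0],0,0.5],[[0,0,0],0,0.5]]'; python3 -c "
from h import *
grab('wrist','w10')"
```

```text
time_s: 30.28
ee_pos: [602.1, 329.6, 111.1]
ee_rot: [178.8, 0.7, -0.4]
force: [-0.1, -0.1, 0.4]
gripper_width: 45.3
time_s: 31.02
ee_pos: [602.5, 331.0, 201.6]
ee_rot: [178.7, 0.9, -0.4]
force: [-0.8, -1.2, 0.2]
gripper_width: 45.7
```

```bash
python3 -m jog '[[[-2,3.2,0],0,0.9],[[-2,3.2,0],0,0.9],[[-2,3.2,0],0,0.9],[[-2,3.2,0],0,0.9],[[-2,3.2,0],0,0.9],[[-2,3.2,0],0,0.9],[[0,0,0],0,0.9],[[0,0,0],0,0.9]]'; cat >> h.py <<'E'
def seg(d,rgb,tol=40,box=(0,0,560,420)):
    x0,y0,x1,y1=box
    m=(cv2.inRange(d['color'],np.array(rgb)-tol if 0 else np.clip(np.array(rgb)-tol,0,255),np.clip(np.array(rgb)+tol,0,255)));k=np.zeros_like(m);k[y0:y1,x0:x1]=m[y0:y1,x0:x1]
    n,l,s,c=cv2.connectedComponentsWithStats(k);i=1+s[1:,4].argmax();return s[i],c[i]
E
python3 -c "
from h import *
d=grab('wrist','w11')
h=cv2.cvtColor(d['color'],cv2.COLOR_RGB2HSV);m=cv2.inRange(h,(24,190,90),(32,255,255))
n,l,s,c=cv2.connectedComponentsWithStats(m);o=np.argsort(-s[1:,4])[:3]+1;print(s[o],c[o])
for i in o: print(pt(d,*c[i],65).round(1),pt(d,s[i][0]+s[i][2]/2,s[i][1]+s[i][3]/2,65).round(1))
print(px(d,[472,128,65]),px(d,[472+25,128,65]),px(d,[472,128-25,65]))
"
```

```text
time_s: 32.08
ee_pos: [473.5, 133.5, 198.6]
ee_rot: [178.4, 1.7, -0.4]
force: [0.2, -0.8, 0.5]
gripper_width: 82.1
[] []
[282.50372612 197.4396064 ] [282.3815214  172.00772846] [308.05758697 197.11354626]
```

```bash
python3 -c "
from h import *
d=dict(np.load('pics/w11.npz'));g=d['color'];h=cv2.cvtColor(g,cv2.COLOR_RGB2HSV)
print(g[200,230:330:8].tolist());print(g[160:240:8,282].tolist());print(h[200,230:330:8].tolist())"
```

```text
[[231, 194, 133], [232, 193, 132], [231, 194, 132], [251, 235, 89], [249, 230, 86], [249, 229, 87], [248, 228, 88], [248, 225, 88], [247, 224, 89], [242, 217, 86], [169, 135, 88], [166, 133, 87], [164, 131, 88]]
[[215, 175, 118], [187, 150, 100], [155, 123, 58], [248, 227, 89], [248, 226, 88], [248, 227, 89], [248, 226, 89], [248, 226, 90], [247, 225, 89], [227, 187, 126]]
[[19, 108, 231], [18, 110, 232], [19, 109, 231], [27, 165, 251], [27, 167, 249], [26, 166, 249], [26, 165, 248], [26, 165, 248], [26, 163, 247], [25, 164, 242], [17, 122, 169], [17, 121, 166], [17, 118, 164]]
```

```bash
python3 -c "
from h import *
d=dict(np.load('pics/w11.npz'))
h=cv2.cvtColor(d['color'],cv2.COLOR_RGB2HSV);m=cv2.inRange(h,(23,140,100),(32,255,255))
n,l,s,c=cv2.connectedComponentsWithStats(m);o=np.argsort(-s[1:,4])[:2]+1;print(s[o],c[o])
for i in o: print(pt(d,*c[i],65).round(1))
"
```

```text
[[ 253  178   50   49 1939]] [[277.39969056 202.04280557]]
[467.4 133.   65. ]
```

```bash
python3 -m jog '[[[-0.1,-0.2,3],0,0.9],[[0,-0.2,3],0,0.9],[[0,0,3],0,0.9],[[0,0,2],0,0.9],[[0,0,0],0,0.9],[[0,0,0],0,0.9]]'
```

```text
time_s: 32.88
ee_pos: [473.7, 139.8, 84.5]
ee_rot: [178.5, 1.6, -0.1]
force: [0.8, -0.3, 0.6]
gripper_width: 82.3
```

```bash
python3 -m jog '[[[-0.5,0.5,1.5],0,0.9],[[0,0,1.5],0,0.9],[[0,0,0.8],0,0.9],[[0,0,0],0,0.9],[[0,0,0],0,0.9]]'
```

```text
time_s: 33.5
ee_pos: [472.2, 135.8, 50.2]
ee_rot: [178.7, 1.0, 0.0]
force: [0.8, -0.4, 0.1]
gripper_width: 81.9
```

```bash
python3 -m jog '[[[-0.45,0.2,0.5],0,0.9],[[0,0,0],0,0.9],[[0,0,0],0,0.6],[[0,0,0],0,0.4],[[0,0,0],0,0.4],[[0,0,0],0,0.4]]' 25; python3 -m jog '[[[0,0,-3],0,0.4],[[0,0,-3],0,0.4],[[0,0,-3],0,0.4],[[0,0,0],0,0.4],[[0,0,0],0,0.4]]';  python3 -c "
from h import *
d=grab('wrist','w12')
h=cv2.cvtColor(d['color'],cv2.COLOR_RGB2HSV);m=cv2.inRange(h,(23,140,60),(32,255,255))
n,l,s,c=cv2.connectedComponentsWithStats(m);o=np.argsort(-s[1:,4])[:3]+1;print(s[o],c[o])"
```

```text
time_s: 34.25
ee_pos: [467.9, 133.6, 46.0]
ee_rot: [178.7, 0.9, 0.0]
force: [0.7, -1.1, 0.3]
gripper_width: 50.4
time_s: 34.88
ee_pos: [467.0, 135.3, 135.3]
ee_rot: [178.6, 1.3, -0.0]
force: [0.5, -0.2, -1.5]
gripper_width: 50.6
[[ 230  278  102   26 2277]
 [ 235  222   51   28  954]
 [ 311  245   15    4   27]] [[280.7619675  290.23715415]
 [260.59958071 238.52830189]
 [318.14814815 246.85185185]]
```

```bash
python3 -m jog '[[[0.3,-2.2,0],0,0.4],[[0.3,-2.2,0],0,0.4],[[0.3,-2.2,0],0,0.4],[[0.3,-2.2,0],0,0.4],[[0.3,-2.2,0],0,0.4],[[0.3,-2.2,0],0,0.4],[[0.3,-2.2,0],0,0.4],[[0.3,-2.2,0],0,0.4],[[0,0,0],0,0.4],[[0,0,0],0,0.4]]'; python3 -c "
from h import *
d=grab('wrist','w13')"
```

```text
time_s: 36.17
ee_pos: [488.8, 318.5, 121.8]
ee_rot: [178.3, 2.0, -0.1]
force: [0.4, -0.2, -2.6]
gripper_width: 50.5
```

```bash
python3 -m jog '[[[0.3,0.25,1.5],0,0.4],[[0.3,0.1,1.5],0,0.4],[[0,0,1],0,0.4],[[0,0,0],0,0.4],[[0,0,0],0,0.4]]'
```

```text
time_s: 36.85
ee_pos: [493.4, 311.1, 78.2]
ee_rot: [178.2, 2.1, -0.2]
force: [-0.1, -0.5, -2.5]
gripper_width: 50.4
```

```bash
python3 -m jog '[[[0.05,-0.3,1],0,0.4],[[0,-0.1,1],0,0.4],[[0,0,0.3],0,0.4],[[0,0,0],0,0.4],[[0,0,0],0,0.4]]'
```

```text
time_s: 37.48
ee_pos: [493.5, 315.2, 54.4]
ee_rot: [178.2, 2.0, -0.2]
force: [-0.5, -0.4, -1.4]
gripper_width: 50.5
```

```bash
python3 -m jog '[[[0,0.12,0],0,0.4],[[0,0,0],0,0.4],[[0,0,0],0,0.6],[[0,0,0],0,0.7],[[0,0,0],0,0.85],[[0,0,0],0,0.85],[[0,0,0],0,0.85]]';python3 -m jog '[[[0,0,-2],0,0.85],[[0,0,-2],0,0.85],[[0,0,-2],0,0.85],[[0,0,-3],0,0.85],[[0,0,-3],0,0.85],[[0,0,-3],0,0.85],[[0,0,0],0,0.85],[[0,0,0],0,0.85]]'; python3 -c "
from h import *
d=grab('wrist','w14');grab('scene','sc14')
h=cv2.cvtColor(d['color'],cv2.COLOR_RGB2HSV);m=cv2.inRange(h,(23,140,60),(32,255,255))
n,l,s,c=cv2.connectedComponentsWithStats(m);o=np.argsort(-s[1:,4])[:2]+1;print(s[o],c[o])
for i in o: print(pt(d,*c[i],73).round(1))
a=cv2.imread('pics/sc14.png')[130:260,320:480];b=cv2.imread('pics/w14.png')
a=cv2.resize(a,(320,260));cv2.imwrite('pics/c14.png',np.hstack([np.vstack([a,a*0])[:420],b[:420,80:540]]))"
```

```text
time_s: 38.35
ee_pos: [494.4, 314.4, 55.6]
ee_rot: [178.3, 1.9, -0.2]
force: [0.4, -0.3, 0.0]
gripper_width: 77.5
time_s: 39.35
ee_pos: [498.5, 318.4, 208.2]
ee_rot: [178.2, 2.0, -0.2]
force: [0.1, 0.6, 0.4]
gripper_width: 77.5
[[ 258  176   49   49 1893]] [[282.04648706 200.31220285]]
[492.8 312.8  73. ]
```

View pics/c14.png

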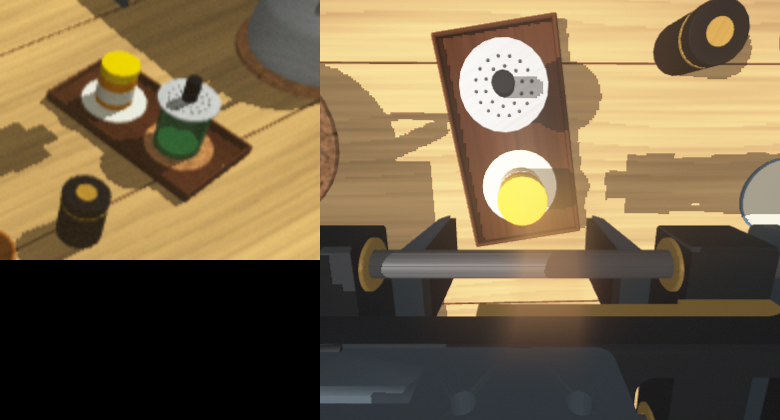

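c14 shows the honey jar centred on the white round, measured at (492.8,312.8), and the strainer seated on the green cup with the tin untouched. Now the amber cup.

```bash
python3 -m jog '[[[1.4,3.4,0],0,1],[[1.4,3.4,0],0,1],[[1.4,3.4,0],0,1],[[1.4,3.4,0],0,1],[[1.4,3.4,0],0,1],[[1.4,3.4,0],0,1],[[1.4,3.4,0],0,1],[[1.4,3.4,0],0,1],[[1.4,3.4,0],0,1],[[0,0,0],0,1]]'; python3 -m jog '[[[0,0,6],0,1],[[0,0,0],0,1],[[0,0,-6],0,1],[[0,0,0],0,1],[[0,0,6],0,1],[[0,0,0],0,1],[[0,0,-6],0,1],[[0,0,0],0,1]]';python3 -c "
from h import *
d=grab('wrist','w15')
h=cv2.cvtColor(d['color'],cv2.COLOR_RGB2HSV);u,v=px(d,[655,-2,75]).astype(int);print(u,v,d['color'][v-40:v+45:8,u].tolist(),d['color'][v,u-48:u+50:8].tolist())"
```

```text
time_s: 40.7
ee_pos: [622.6, 2.1, 198.7]
ee_rot: [178.0, 3.4, -0.1]
force: [-0.7, 0.5, 0.9]
gripper_width: 91.2
time_s: 41.7
ee_pos: [626.8, 7.7, 211.0]
ee_rot: [178.1, 2.6, 0.2]
force: [0.5, 1.5, 0.0]
gripper_width: 91.3
286 164 [[204, 165, 113], [174, 108, 57], [177, 109, 57], [177, 110, 59], [177, 110, 58], [178, 111, 59], [178, 112, 61], [129, 90, 54], [133, 94, 57], [221, 179, 123], [228, 189, 130]] [[234, 198, 137], [234, 197, 135], [222, 178, 119], [110, 74, 44], [177, 109, 57], [177, 111, 58], [178, 111, 59], [177, 111, 58], [184, 115, 61], [146, 93, 50], [150, 99, 56], [149, 120, 82], [150, 121, 83]]
```

```bash
python3 -c "
from h import *
d=dict(np.load('pics/w15.npz'))
h=cv2.cvtColor(d['color'],cv2.COLOR_RGB2HSV);m=cv2.inRange(h,(8,140,60),(22,255,255))
m[:100]=0;m[245:]=0;m[:,:210]=0;m[:,370:]=0
n,l,s,c=cv2.connectedComponentsWithStats(m);i=1+s[1:,4].argmax();x,y,w,hh,a=s[i];print(s[i])
L=pt(d,x,y+hh*.6,75);Rr=pt(d,x+w,y+hh*.6,75);B=pt(d,x+w/2,y+hh,75);T=pt(d,x+w/2,y,75);print(L,Rr,B,T)"
```

```text
[ 255  129   64   65 3262]
[651.89018619  27.87087176  75.        ] [651.82358243 -33.48380457  75.        ] [626.18302929  -2.95674179  75.        ] [688.10384377  -2.33086678  75.        ]
```

```bash
python3 -m jog '[[[0,0,6],0,1],[[0,0,0],0,1],[[0,0,-6],0,1],[[0,0,0],0,1],[[0,0,6],0,1],[[0,0,0],0,1],[[0,0,-6],0,1],[[0,0,0],0,1]]' | grep ee; python3 -m jog '[[[0,0,6],0,1],[[0,0,0],0,1],[[0,0,-6],0,1],[[0,0,0],0,1],[[0,0,6],0,1],[[0,0,0],0,1],[[0,0,-6],0,1],[[0,0,0],0,1]]'|grep ee
```

```text
ee_pos: [632.5, 9.3, 227.7]
ee_rot: [178.2, 1.5, 0.2]
ee_pos: [642.1, 10.2, 254.3]
ee_rot: [178.2, -0.6, 0.3]
```

```bash
python3 -m jog '[[[0.7,0.5,3],0,1],[[0.7,0.5,3],0,1],[[0,0,3],0,1],[[0,0,2],0,1],[[0,0,0],0,1],[[0,0,0],0,1]]'
```

```text
time_s: 44.5
ee_pos: [666.4, -3.1, 159.3]
ee_rot: [178.2, -2.0, 0.3]
force: [-0.2, 0.2, -0.5]
gripper_width: 91.1
```

```bash
python3 -m jog '[[[-0.6,0,2.5],0,1],[[-0.6,0,2.0],0,1],[[0,0,0],0,1],[[0,0,0],0,1]]'
```

```text
time_s: 45.0
ee_pos: [660.7, -4.3, 121.6]
ee_rot: [178.2, -2.8, 0.3]
force: [0.5, -0.2, 0.2]
gripper_width: 91.6
```

```bash
python3 -m jog '[[[-0.4,-0.2,2],0,1],[[-0.4,-0.1,2],0,1],[[0,0,1.5],0,1],[[0,0,0],0,1],[[0,0,0],0,1]]'
```

```text
time_s: 45.62
ee_pos: [661.3, -3.0, 72.1]
ee_rot: [178.2, -3.6, 0.3]
force: [0.5, 0.7, -0.3]
gripper_width: 91.4
```

```bash
python3 -m jog '[[[-0.6,-0.1,1.8],0,1],[[0,0,0.3],0,1],[[0,0,0],0,1],[[0,0,0],0,1]]'; python3 -m jog '[[[0,0,0],0,0.8],[[0,0,0],0,0.5],[[0,0,0],0,0.5],[[0,0,0],0,0.5],[[0,0,0],0,0.5]]' 20
```

```text
time_s: 46.12
ee_pos: [659.9, -2.8, 54.4]
ee_rot: [178.2, -4.0, 0.3]
force: [-0.6, 0.7, 0.3]
gripper_width: 91.0
time_s: 46.75
ee_pos: [660.8, -2.7, 55.6]
ee_rot: [178.2, -4.2, 0.3]
force: [0.6, 0.1, 0.5]
gripper_width: 62.8
```

```bash
python3 -m jog '[[[0,0,-2],0,0.5],[[0,0,-3],0,0.5],[[0,0,-3],0,0.5],[[0,0,-3],0,0.5],[[0,0,-2],0,0.5],[[0,0,0],0,0.5],[[0,0,0],0,0.5]]'; python3 -m jog '[[[-0.8,3,0],0,0.5],[[-0.8,3,0],0,0.5],[[-0.8,3,0],0,0.5],[[-0.8,3,0],0,0.5],[[-0.8,3,0],0,0.5],[[-0.8,3,0],0,0.5],[[-0.8,3,0],0,0.5],[[-0.8,3,0],0,0.5],[[0,0,0],0,0.5],[[0,0,0],0,0.5]]'
```

```text
time_s: 47.62
ee_pos: [647.9, 1.0, 183.6]
ee_rot: [178.1, -3.5, 0.3]
force: [0.1, 0.2, -2.6]
gripper_width: 62.5
time_s: 48.88
ee_pos: [577.0, -244.6, 170.6]
ee_rot: [178.6, -2.0, 0.4]
force: [0.7, 1.7, -1.7]
gripper_width: 62.6
```

```bash
python3 -m jog '[[[0,2,1],0,0.5],[[0,2,1],0,0.5],[[0,2,1],0,0.5],[[0,0.4,0],0,0.5],[[0,0,0],0,0.5],[[0,0,0],0,0.5]]'
```

```text
time_s: 49.62
ee_pos: [578.8, -312.6, 138.4]
ee_rot: [178.6, -1.9, 0.5]
force: [-0.2, -0.4, -1.8]
gripper_width: 62.3
```

```bash
python3 -m jog '[[[0,-0.3,3],0,0.5],[[0,0,2],0,0.5],[[0,0,0],0,0.5],[[0,0,0],0,0.5]]'
```

```text
time_s: 50.12
ee_pos: [582.3, -309.5, 90.7]
ee_rot: [178.5, -2.2, 0.6]
force: [0.0, -0.6, -1.3]
gripper_width: 62.5
```

```bash
python3 -m jog '[[[-0.25,0,1],0,0.5],[[-0.15,0,1],0,0.5],[[0,0,0.5],0,0.5],[[0,0,0],0,0.5],[[0,0,0],0,0.5]]'
```

```text
time_s: 50.75
ee_pos: [579.8, -310.5, 65.8]
ee_rot: [178.4, -2.3, 0.6]
force: [0.5, 0.5, -1.1]
gripper_width: 62.7
```

```bash
python3 -m jog '[[[0,-0.2,0.15],0,0.5],[[0,0,0],0,0.5],[[0,0,0],0,0.72],[[0,0,0],0,0.78],[[0,0,0],0,0.97],[[0,0,0],0,0.97],[[0,0,0],0,0.97]]'; python3 -m jog '[[[0,0,-2],0,0.97],[[0,0,-2],0,0.97],[[0,0,-2],0,0.97],[[0,0,-3],0,0.97],[[0,0,-3],0,0.97],[[-1,0,-3],0,0.97],[[-1,0,0],0,0.97],[[0,0,0],0,0.97],[[0,0,0],0,0.97]]'; python3 -c "
from h import *
d=grab('wrist','w16')
h=cv2.cvtColor(d['color'],cv2.COLOR_RGB2HSV);print(px(d,[573.5,-308.5,83]),px(d,[573.5,-308.5,8]))
b=cv2.inRange(h,(95,120,40),(125,255,255));b[250:]=0
print('blue',cv2.boundingRect(b))
a=cv2.imread('pics/w16.png')[:250,150:460];cv2.imwrite('pics/c16.png',cv2.resize(a,None,fx=2.4,fy=2.4,interpolation=cv2.INTER_CUBIC))
"
```

```text
time_s: 51.62
ee_pos: [581.1, -309.0, 66.0]
ee_rot: [178.3, -2.5, 0.6]
force: [0.1, -0.4, -0.4]
gripper_width: 88.2
time_s: 52.75
ee_pos: [552.6, -304.2, 216.3]
ee_rot: [178.5, -2.2, 0.6]
force: [0.8, 0.1, -0.4]
gripper_width: 88.8
[281.63909188 184.06576389] [279.80901275 175.89417287]
blue (218, 116, 112, 133)
```

View pics/c16.png

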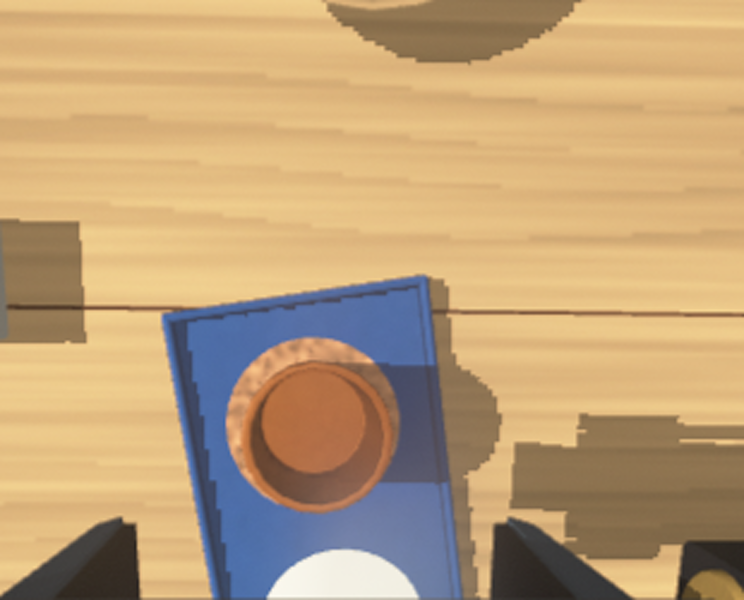

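c16 shows the amber cup upright on the cork: rim centre about 2.7 mm from the cork centre. Last is the sugar box.

```bash
python3 -m jog '[[[1.2,-3.5,0],0,1],[[1.2,-3.5,0],0,1],[[1.2,-3.5,0],0,1],[[1.2,-3.5,0],0,1],[[1.2,-3.5,0],0,1],[[0,0,0],0,1],[[0,0,0],0,1]]'; python3 -c "
from h import *
d=grab('wrist','w17')
h=cv2.cvtColor(d['color'],cv2.COLOR_RGB2HSV);m=cv2.inRange(h,(0,170,60),(7,255,255))|cv2.inRange(h,(174,170,60),(180,255,255));m[260:]=0
c=max(cv2.findContours(m,0,2)[0],key=cv2.contourArea)
q=np.array([pt(d,*p,46)[:2] for p in cv2.boxPoints(cv2.minAreaRect(c))]);print(cv2.contourArea(c),q.round(1),q.mean(0))
e=np.diff(q,axis=0);print(np.hypot(*e.T),np.degrees(np.arctan2(e[:,1],e[:,0])))
w=cv2.inRange(h,(0,0,150),(180,60,255))|m;w[260:]=0;n,l,s,cc=cv2.connectedComponentsWithStats(w);i=1+s[1:,4].argmax();print('white+red',s[i])
c=max(cv2.findContours((l==i).astype(np.uint8),0,2)[0],key=cv2.contourArea)
q=np.array([pt(d,*p,46)[:2] for p in cv2.boxPoints(cv2.minAreaRect(c))]);print(q.round(1),q.mean(0));e=np.diff(q,axis=0);print(np.hypot(*e.T),np.degrees(np.arctan2(e[:,1],e[:,0])))"
```

```text
time_s: 53.68
ee_pos: [612.2, -123.5, 205.4]
ee_rot: [178.7, -1.6, 0.5]
force: [0.6, -0.0, 0.0]
gripper_width: 91.3
1612.0 [[ 667.9 -105.5]
 [ 668.3 -151.7]
 [ 621.5 -152.9]
 [ 621.3 -105.2]] [ 644.74608821 -128.80796401]
[46.18319763 46.83210068 47.65189356] [ -89.51342785 -178.52343712   90.28739556]
white+red [ 254  142   57   56 2409]
[[ 670.9  -99.4]
 [ 671.4 -156.7]
 [ 614.  -158.4]
 [ 613.7  -98.8]] [ 642.48018172 -128.33127387]
[57.3503217  57.43263252 59.59039938] [ -89.50058478 -178.32278684   90.25526926]
```

```bash
python3 -m jog '[[[1,0.1,3],0,1],[[1,0.1,3],0,1],[[0.7,0,3],0,1],[[0,0,2],0,1],[[0,0,0],0,1],[[0,0,0],0,1]]'
```

```text
time_s: 54.48
ee_pos: [642.5, -135.4, 94.1]
ee_rot: [178.6, -1.7, 0.0]
force: [0.4, -0.5, 0.5]
gripper_width: 91.4
```

```bash
python3 -m jog '[[[0,-0.9,0.5],0,1],[[-0.1,0,1.5],0,1],[[-0.1,0,1.5],0,1],[[0,0,1],0,1],[[0,0,0],0,1],[[0,0,0],0,1]]'
```

```text
time_s: 55.22
ee_pos: [642.4, -127.2, 47.5]
ee_rot: [178.6, -1.8, 0.0]
force: [0.5, -0.2, 0.0]
gripper_width: 91.3
```

```bash
python3 -m jog '[[[0,0.1,1],0,1],[[0,0,0.7],0,1],[[0,0,0],0,1],[[0,0,0],0,0.75],[[0,0,0],0,0.5],[[0,0,0],0,0.5],[[0,0,0],0,0.5],[[0,0,0],0,0.5]]' 25; python3 -m jog '[[[0,0,-3],0,0.5],[[0,0,-3],0,0.5],[[0,0,-3],0,0.5],[[0,0,-3],0,0.5],[[0,0,0],0,0.5],[[0,0,0],0,0.5]]'
```

```text
time_s: 56.22
ee_pos: [643.7, -128.9, 30.5]
ee_rot: [178.5, -2.0, 0.0]
force: [0.3, -0.3, -1.4]
gripper_width: 58.6
time_s: 56.98
ee_pos: [637.5, -125.4, 150.3]
ee_rot: [178.6, -1.6, 0.0]
force: [-0.7, 0.4, -1.7]
gripper_width: 58.5
```

```bash
python3 -m jog '[[[-2.1,2.5,0],0,0.5],[[-2.1,2.5,0],0,0.5],[[-2.1,2.5,0],0,0.5],[[-2.1,2.5,0],0,0.5],[[-2.1,2.5,0],0,0.5],[[-2.1,2.5,0],0,0.5],[[-2.1,2.4,0],0,0.5],[[-2,2.2,0],0,0.5],[[0,0,0],0,0.5],[[0,0,0],0,0.5]]'; python3 -m jog '[[[0,0,0],-4.5,0.5],[[0,0,0],-4.5,0.5],[[0,0,0],0,0.5],[[0,0,0],0,0.5]]'
```

```text
time_s: 58.22
ee_pos: [458.5, -322.9, 132.6]
ee_rot: [179.4, -0.1, 0.1]
force: [0.2, 0.8, -1.0]
gripper_width: 58.1
time_s: 58.72
ee_pos: [460.4, -319.5, 130.5]
ee_rot: [179.6, 0.1, 9.5]
force: [0.2, -1.2, -1.0]
gripper_width: 58.5
```

```bash
python3 -m jog '[[[0.3,0.4,2],0,0.5],[[0.2,0.3,2],0,0.5],[[0,0,2],0,0.5],[[0,0,0],0,0.5],[[0,0,0],0,0.5]]'
```

```text
time_s: 59.35
ee_pos: [468.8, -325.5, 70.0]
ee_rot: [179.5, -0.0, 9.4]
force: [0.2, -0.0, -0.0]
gripper_width: 58.3
```

```bash
python3 -m jog '[[[-0.2,0,1.2],0,0.5],[[0,0,1],0,0.5],[[0,0,0.6],0,0.5],[[0,0,0],0,0.5],[[0,0,0],0,0.5]]'
```

```text
time_s: 59.98
ee_pos: [467.4, -326.6, 41.5]
ee_rot: [179.4, -0.1, 9.3]
force: [0.4, -0.3, -1.0]
gripper_width: 58.6
```

```bash
python3 -m jog '[[[-0.1,-0.05,0.2],0,0.5],[[0,0,0],0,0.5],[[0,0,0],0,0.68],[[0,0,0],0,0.75],[[0,0,0],0,0.95],[[0,0,0],0,0.95],[[0,0,0],0,0.95]]'; python3 -m jog '[[[0,0,-2],0,0.95],[[0,0,-2],0,0.95],[[0,0,-2],0,0.95],[[0,0,-3],0,0.95],[[-1,0,-4],0,0.95],[[-1,0,-4],0,0.95],[[-1,0,0],0,0.95],[[0,0,0],0,0.95],[[0,0,0],0,0.95]]'; python3 -c "
from h import *
d=grab('wrist','w18');s=grab('side','side18');c=grab('scene','sc18')
h=cv2.cvtColor(d['color'],cv2.COLOR_RGB2HSV);m=cv2.inRange(h,(0,170,60),(7,255,255))|cv2.inRange(h,(174,170,60),(180,255,255));m[260:]=0
k=max(cv2.findContours(m,0,2)[0],key=cv2.contourArea)
q=np.array([pt(d,*p,54)[:2] for p in cv2.boxPoints(cv2.minAreaRect(k))]);print(cv2.contourArea(k),q.round(1),q.mean(0))
a=cv2.imread('pics/w18.png')[60:260,140:420];b=cv2.imread('pics/sc18.png')[140:350,90:480];e=cv2.imread('pics/side18.png')[110:410,120:380]
cv2.imwrite('pics/c18.png',np.vstack([np.hstack([cv2.resize(a,(400,286)),cv2.resize(e,(400,462))[:286]]),np.hstack([cv2.resize(b,(520,280)),cv2.resize(e,(400,462))[182:,:280]])[:280,:800]]))"
```

```text
time_s: 60.85
ee_pos: [467.1, -326.8, 40.6]
ee_rot: [179.3, -0.2, 9.3]
force: [-0.6, -0.2, 0.5]
gripper_width: 86.5
time_s: 61.98
ee_pos: [434.7, -328.9, 213.3]
ee_rot: [179.5, -0.0, 9.3]
force: [-0.4, 0.1, 1.2]
gripper_width: 86.6
200.5 [[ 486.3 -299.4]
 [ 488.  -309.4]
 [ 441.1 -316.7]
 [ 439.4 -306.3]] [ 463.7008955  -307.96867752]
```

View pics/c18.png

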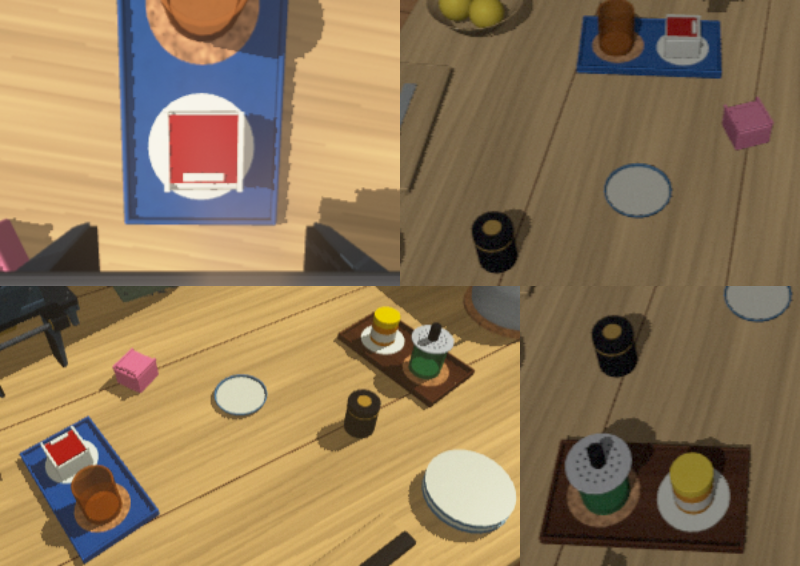

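c18 shows everything standing upright: the box on the blue white round (box about (205,150), round about (201,146) in the top-left panel) and the amber cup on its cork. The strainer is on the green cup, the honey jar is on its white round, and the tin and pink box are where they were.

```bash
python3 -c "
from workcell import job_done;print(job_done())"
```

```text
the job is handed in; nothing more can be done
None
```

Both trays are made up and the job is handed in, at about 62 s of the 128 s allowed. I placed the pieces in the order asked: green cup, strainer, honey jar, amber cup, sugar box.

The last pictures show everything upright. The strainer's flange is seated on the green cup, the black tin has not visibly moved, and the pink look-alike was left alone.

| Piece | Measured from the middle of its round |
|---|---|
| Green cup | about 1–2 mm |
| Honey jar | about 1–2 mm |
| Amber cup | about 2.7 mm |
| Sugar box | about 3 mm, read from the picture only |

- **Failed check:** the final colour measurement of the red lid caught only part of it and gave no usable position. I relied on the picture for the sugar box instead.
- **Tool tilt:** small jog errors tilted the tool by up to about 4°. At placing, the pieces leaned by about 2.5° at most and settled flat on release. The wrist forces I read stayed within a few newtons.

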